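Light-gap check of a front panel's edge

ROBOT

A 6-joint arm with a two-finger parallel gripper is mounted at the origin on the work surface. World frame = base frame: x ahead of the robot, y to its left, z up, the work surface at z = 0. Lengths are in m, angles in rad, forces in N, time in s.
With the tool pointing down it reaches from about 0.275 to 0.75 m from the base axis. Payload 10.2 kg.
Tool frame: the origin (TCP) lies midway between the tips of the shut fingers; the grasp point (between the pads) lies ctrl.tcp_to_grasp behind it (ctrl.tcp_to_grasp is the distance from the TCP to the grasp point, in m); z points along the fingers, y is the line along which they close (so a half turn about z gives the same grasp; the last joint's range is limited). The gripper opens to 88 mm and grips with 3 to 60 N. Pads are 18 mm wide; open, the fingers measure 123 mm over their backs; the gripper's body (75 mm by 187 mm) begins 45 mm behind the grasp point.
Start: joints at [1.1, 0.313, 1.498, -0, 1.331, -0.223], TCP at [0.129, 0.509, 0.239] pointing down, gripper open.
Joint ranges: [-2.94, 2.94], [-0.97, 2.17], [0.19, 2.56], [-1.23, 4.37], [0.02, 3.11], [-2.88, 2.88]. Speed limits (rad/s): [2.39, 2.39, 3.01, 3.14, 3.14, 3.14].

INTERFACE

Orientations are given as a unit quaternion [x, y, z, w].
In Python, from cell import ctrl gives the robot as it stands. The module is installed in compiled form; this text tells all that it offers.
- The arm moves only by the shell command python3 -m crank 'ROWS'. ROWS is JSON, a list of rows, each a list of 5 numbers: the shift along the tool's x, y, z in mm, then the turn about the tool's z in degrees, then the closure, from -1 (fully open) to 1 (shut). A call has 1 to 8 rows; each row is the pose to reach, as a shift and turn from the pose commanded when the call began, along the tool's axes at that moment; what a row does not reach only later rows make up. A row lasts 1/10 s, in which the tool goes at most 50 mm and 8.59 degrees, less where a joint would pass 70% of its speed; a pose out of reach is approached as far as the arm can. A call with a gripper value outside its range is refused whole. The fingers move at their own pace and stop on an object; the grip force is fixed at half the most. Time passes only in rows, so rows that repeat a pose let the fingers close. It gives the time, the measured TCP pose, the force, the opening and the grip force at its end, in the units of the state.
- ctrl.observe(): the state, without advancing time (a new reading comes with each control period).
- ctrl.snapshot(name): name is "scene" or "top" or "wrist"; returns a dict with "frame" (480x640x3 uint8, red, green, blue), "fx", "fy", "cx", "cy" (pixels), "rvec" (rotation vector, rad) and "tvec" (3), from world to camera coordinates, as OpenCV has them; the wrist camera has in their place "hand_eye" (4x4, takes a point from camera to tool coordinates, whose origin is the TCP and whose axes are the flange's). Camera axes: x right, y down, z forward; pixel columns grow to the right and rows downward; lengths in m; the calibration is good to about 2 mm. The wrist camera is an equidistant fisheye: a pixel r from the principal point sees the ray r / f radians off the axis. A picture is of the moment at which its call begins: read the wrist's pose just before it. There is no depth.
- ctrl.finish_job(): hands the job in; it is judged then, once.
The state is a dict: "t": time; "joint_pos": joint angles; "joint_vel": joint speeds; "effort": joint torques, N m; "position": TCP position; "ee_rot": TCP orientation; "contact_force": force on the tool from outside, world axes, zero at the start; "torque": the same for the moment, N m; "finger_gap": finger opening in m; "grasp_force": force on a finger pad.
Only numpy, scipy, OpenCV 4.12 (cv2) and the standard library are available. Lean on these libraries where they do the work, as an engineer would, in place of code of your own. Each camera call takes 0.05 s, during which the arm holds its last target. There are 200 camera calls.

TASK

Set up a light-gap check of the aluminium front panel that is held down on the bench: lay the straightedge flat on the bench, flush along the panel's free long edge (the one facing the robot) and centred on it, and let go of it. Then draw the torch up out of its stand, tip it over to about 45 degrees and finish still holding it raised, with its lens about 10 cm from the middle of the joint and pointing at it. Leave the other things on the bench where they are.

Things in the scene. Friction and masses are not known exactly. Their poses are not given: they have to be found in the camera images.
- panel: Fixed bare-aluminium instrument front panel lying flat on the bench, 100 mm (its x) x 160 mm (its y) x 8 mm thick, origin under its centre. The free long edge is at its x = -50 mm and faces the robot. Two dark steel hold-downs sit on its far edge (x from +29 to +75 mm, up to 23 mm high).
- joint (a point): Middle of the panel's free long edge, on its top line (panel x = -50 mm, y = 0, 8 mm above the bench); axes as the panel's: x away from the robot into the panel, y along the edge. Once the straightedge is in place this is the middle of the joint.
- straightedge: Loose steel straightedge lying flat: bar 200 mm (its y) x 40 mm (its x) x 8 mm thick, both long edges straight and equally good, so it may be used either way round. Along its middle runs a black upright grip rib, 12 mm wide (x), 130 mm long (y), from 8 to 34 mm above the bench. Origin under its centre. About 0.25 kg (varies); friction varies.
- stand: Fixed grey round torch stand, foot 72 mm across, socket tube 42 mm across outside, 70 mm high, open on top with a 30 mm bore, floor of the bore 10 mm above the bench. Origin under its centre.
- torch: Bare-aluminium torch, 150 mm long, upright in the stand, lens down on the bore's floor; top 90 mm sticks out. Barrel 20 mm across from 40 to 146 mm above the lens, head 26 mm across over its lowest 28 mm, black switch 12 mm across on the top end. Origin: centre of the lens face; z runs from lens to switch end, it shines along -z. About 0.09 kg (varies).
- cutters: Bystander, leave alone: side cutters with yellow handles, 130 mm long, lying; origin between the jaws' joint and the bench
- handset: Bystander, leave alone: white plastic handset shell 60 x 46 x 22 mm; origin under its centre
- circuit_board: Bystander, leave alone: bare green circuit board 60 x 90 mm, up to 14 mm high; origin under its centre
- screwdriver: Bystander, leave alone: screwdriver lying along its own x; origin under its middle
- solder_reel: Bystander, leave alone: reel of solder, 60 mm across, 44 mm high; origin under its centre
Mind the look-alikes: they are no part of the job. Of the things shaped like the torch, the aluminium one is meant.

How it is judged:
By the outcome, as a careful person would: the job done as asked, in the order asked, and still so for the second after the job is handed in, while the arm keeps its last pose, push and grip.
It also fails if it takes over 50 s, if anything falls off the work surface, if the arm or the gripper's body presses on something with over 40 N, if the wrist force passes 120 N, or if a joint passes its speed limit or range.

## Working session

There is one attempt and no reset: what is moved stays moved. The work goes in short steps, Python scripts to look and compute and a shell command to move; the robot and the scene stay as the last step left them, time stands still between calls to the robot, and variables do not carry over. Pictures are saved under pics/ and viewed, at most 10 in all, crops included, and the job is handed in when it is done.

```bash
mkdir -p pics
cat > h.py <<'E'
import numpy as np, cv2
from scipy.spatial.transform import Rotation as R
from cell import ctrl
def snap(n):
    o=ctrl.observe(); s=ctrl.snapshot(n); s['o']=o; s['name']=n; return s
def save(s,f,crop=None,size=None):
    im=s['frame'][:,:,::-1]
    if crop: x0,y0,x1,y1=crop; im=im[y0:y1,x0:x1]
    if size: im=cv2.resize(im,size,interpolation=cv2.INTER_CUBIC)
    cv2.imwrite(f,im)
def ray(s,uv):
    uv=np.atleast_2d(np.float64(uv))
    a=np.c_[(uv[:,0]-s['cx'])/s['fx'],(uv[:,1]-s['cy'])/s['fy']]
    if 'hand_eye' in s:
        r=np.linalg.norm(a,axis=1,keepdims=True)
        d=np.c_[a/np.maximum(r,1e-9)*np.sin(r),np.cos(r)]
        H=s['hand_eye']; T=R.from_quat(s['o']['ee_rot']).as_matrix(); p=np.array(s['o']['position'])
        return p+T@H[:3,3], d@H[:3,:3].T@T.T
    M=R.from_rotvec(np.ravel(s['rvec'])).as_matrix()
    return -M.T@np.ravel(s['tvec']), np.c_[a,np.ones(len(a))]@M
def onz(s,uv,z):
    c,d=ray(s,uv); return c+d*((z-c[2])/d[:,2])[:,None]
def cross(s1,u1,s2,u2):
    c1,d1=ray(s1,u1); c2,d2=ray(s2,u2); d1,d2=d1[0],d2[0]
    k=np.linalg.lstsq(np.c_[d1,-d2],c2-c1,rcond=None)[0]
    a,b=c1+k[0]*d1,c2+k[1]*d2; return (a+b)/2,np.linalg.norm(a-b)
def proj(s,P):
    return cv2.projectPoints(np.float64(P).reshape(-1,1,3),np.ravel(s['rvec']),np.ravel(s['tvec']),np.array([[s['fx'],0,s['cx']],[0,s['fy'],s['cy']],[0,0,1]]),None)[0][:,0]
E
python3 - <<'E'
from h import *
import pickle
for n in('top','scene'):
    s=snap(n); save(s,f'pics/{n}0.png'); pickle.dump(s,open(n+'0.pkl','wb')); print(n,s['fx'],ray(s,[s['cx'],s['cy']]))
print(ctrl.observe(),ctrl.tcp_to_grasp)
E
```

```text
top 621.1547901206654 (array([0.29809551, 0.01056613, 1.19322199]), array([[ 0.19892013, -0.01697018, -0.97986877]]))
scene 569.5721287435887 (array([1.21044232, 0.58215736, 0.67151485]), array([[-0.60730077, -0.54563916, -0.57746314]]))
{'t': 0.1, 'joint_pos': array([ 1.09958162e+00,  3.13363787e-01,  1.49829960e+00,  3.32077409e-06,
        1.33103009e+00, -2.23374983e-01]), 'joint_vel': array([ 0.00148193, -0.00159892, -0.00242721,  0.00144093, -0.00070561,
       -0.00056804]), 'effort': array([ 2.85976261e-03, -4.02811968e+01, -2.52642328e+01,  6.95043965e-02,
        3.43121344e-02, -3.96461564e-05]), 'position': array([0.12868989, 0.50876993, 0.23825695]), 'ee_rot': array([ 1.23603322e-01,  9.92331555e-01, -5.16997817e-04, -1.88850649e-04]), 'contact_force': array([-0.58281272,  0.28043053,  0.17462932]), 'torque': array([ 0.05729656,  0.03638129, -0.02716224]), 'grasp_force': 0.0, 'finger_gap': 0.08829013328859057} 0.0187
```

View pics/top0.png

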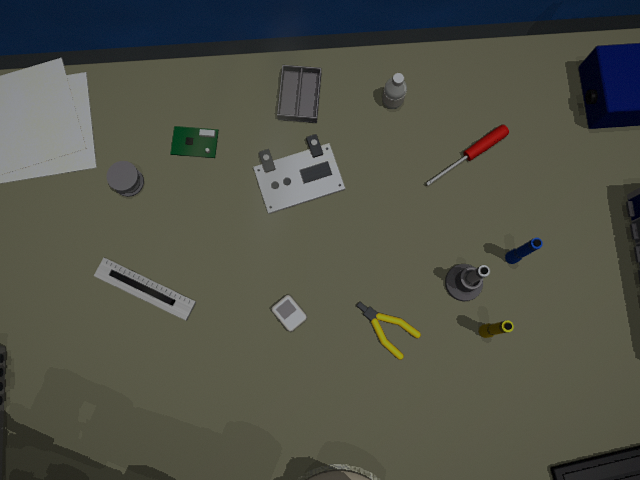

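View pics/scene0.png

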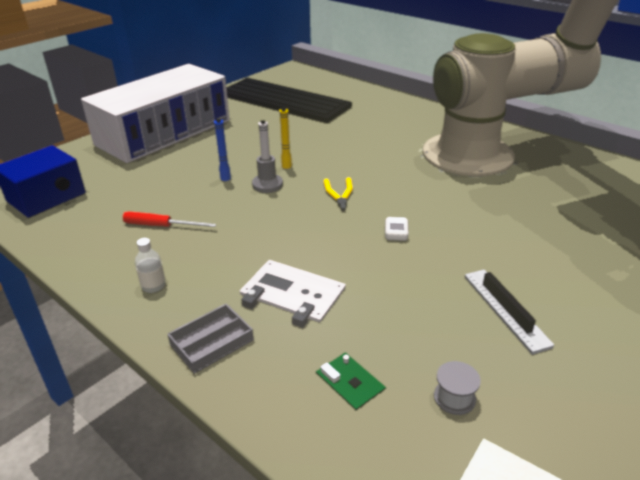

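Top view: straightedge (145,289), panel (300,178), stand (465,282) with the torch's top at (484,270). Could be taken for the torch: bare-metal one in the stand (484,270), blue (537,243), yellow (507,326), and the white bottle (395,90). I choose the aluminium one in the stand. The straightedge has no double (only the panel is similarly bright).

```bash
cat > m.py <<'E'
from h import *
import pickle
t=pickle.load(open('top0.pkl','rb')); s=pickle.load(open('scene0.pkl','rb'))
def rect(S,box,thr,z,close=9):
    x0,y0,x1,y1=box; im=S['frame'][y0:y1,x0:x1].astype(int)
    m=((im.min(2)>thr)).astype(np.uint8)
    m=cv2.morphologyEx(m,cv2.MORPH_CLOSE,np.ones((close,close)))
    c=max(cv2.findContours(m,0,cv2.CHAIN_APPROX_NONE)[0],key=cv2.contourArea)[:,0]+[x0,y0]
    w=onz(S,c,z)[:,:2]; return c,w,cv2.minAreaRect(np.float32(w*1000))
if __name__=='__main__':
    for nm,S,b,z in(('se',t,(85,245,205,330),.008),('panel',t,(245,130,355,220),.008),('se',s,(455,260,560,355),.008),('panel',s,(225,255,355,325),.008)):
        c,w,r=rect(S,b,120,z,15 if nm=='panel' else 9); print(nm,len(c),r); print(' box',cv2.boxPoints(r).round(1).tolist())
    a=np.hstack([cv2.resize(t['frame'][220:345,420:560],(560,500)),cv2.resize(s['frame'][95:205,235:300],(236,500))])
    cv2.imwrite('pics/crop1.png',a[:,:,::-1])
E
python3 m.py
```

```text
se 217 ((467.0271301269531, 338.8306884765625), (199.08316040039062, 39.121482849121094), 60.548362731933594)
 box [[401.1000061035156, 261.79998779296875], [435.1000061035156, 242.5], [533.0, 415.8999938964844], [498.8999938964844, 435.1000061035156]]
panel 272 ((667.4917602539062, 30.397750854492188), (128.7808380126953, 163.38206481933594), 14.131725311279297)
 box [[585.0999755859375, 93.9000015258789], [625.0, -64.5], [749.9000244140625, -33.099998474121094], [710.0, 125.30000305175781]]
se 396 ((452.971923828125, 340.927490234375), (273.5512390136719, 191.2929229736328), 30.499547958374023)
 box [[286.6000061035156, 353.8999938964844], [383.70001220703125, 189.10000610351562], [619.4000244140625, 327.8999938964844], [522.2999877929688, 492.79998779296875]]
panel 417 ((675.7215576171875, 18.79736328125), (187.27774047851562, 247.57872009277344), 40.504390716552734)
 box [[524.0999755859375, 52.099998474121094], [684.9000244140625, -136.10000610351562], [827.2999877929688, -14.5], [666.5, 173.6999969482422]]
```

View pics/crop1.png

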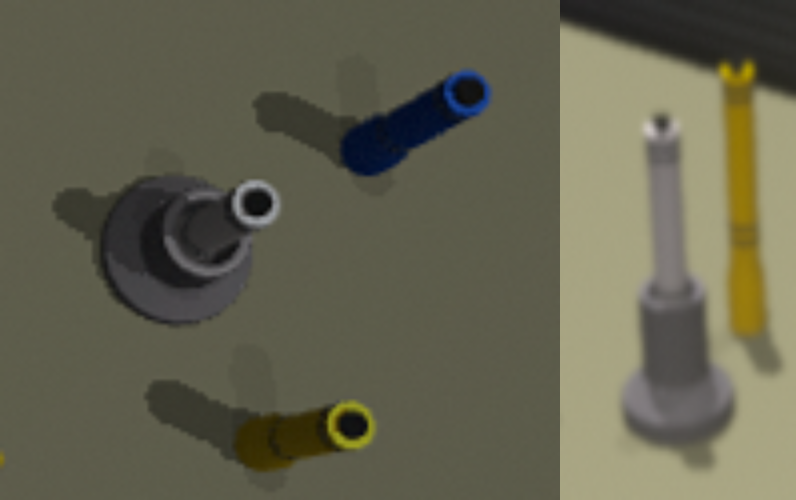

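Crop: the bright metal torch stands in the grey stand (switch at top px (484,271), scene px (262,122)). It is the one meant, and the blue and yellow ones stand free on the bench.

```bash
cat > m2.py <<'E'
from m import *
def quad(S,box,thr,sat,z,op=0):
    x0,y0,x1,y1=box; im=S['frame'][y0:y1,x0:x1].astype(int)
    m=((im.min(2)>thr)&(im.max(2)-im.min(2)<sat)).astype(np.uint8)
    m=cv2.morphologyEx(m,cv2.MORPH_CLOSE,np.ones((15,15)))
    m=cv2.morphologyEx(m,cv2.MORPH_OPEN,np.ones((op,op))) if op else m
    c=max(cv2.findContours(m,0,cv2.CHAIN_APPROX_NONE)[0],key=cv2.contourArea)
    q=cv2.approxPolyDP(cv2.convexHull(c),6,True)[:,0]+[x0,y0]
    return c[:,0]+[x0,y0],q
if __name__=='__main__':
    for nm,S,b,thr,op in(('panel',t,(245,130,355,220),140,21),('se',s,(455,260,560,355),150,0),('panel',s,(225,255,355,325),170,0)):
        c,q=quad(S,b,thr,25,.008,op); print(nm,q.tolist()); print((onz(S,q,.008)[:,:2]*1e3).round(1).tolist())
    c,w,r=rect(t,(85,245,205,330),120,.008); q=proj(t,np.c_[cv2.boxPoints(r)/1e3,np.full(4,.008)]); print('se top px',q.round(1).tolist())
    P,e=cross(t,(484,271),s,(262.5,121.8)); print('torch top',P,e)
E
python3 m2.py
python3 - <<'E'
import cv2,numpy as np
a=cv2.imread('pics/top0.png')[130:220,245:355];b=cv2.imread('pics/scene0.png')[250:360,220:355]
cv2.imwrite('pics/crop2.png',np.vstack([cv2.resize(a,(360,295)),cv2.resize(b,(360,293))]))
E
```

```text
panel [[331, 150], [337, 190], [267, 206], [260, 165]]
[[718.5, -39.8], [634.7, -45.4], [612.1, 94.6], [697.4, 103.8]]
se [[465, 274], [485, 270], [559, 345], [529, 354]]
[[437.3, 241.4], [403.2, 263.4], [496.8, 441.3], [545.1, 414.1]]
panel [[240, 289], [266, 255], [345, 284], [321, 324]]
[[733.2, -39.8], [633.7, -76.1], [601.3, 93.2], [705.3, 127.5]]
se top px [[185.0, 319.8], [194.6, 301.1], [103.3, 257.2], [93.3, 275.3]]
torch top [ 0.43441586 -0.27598637  0.15619423] 0.0030001674198433634
```

View pics/crop2.png

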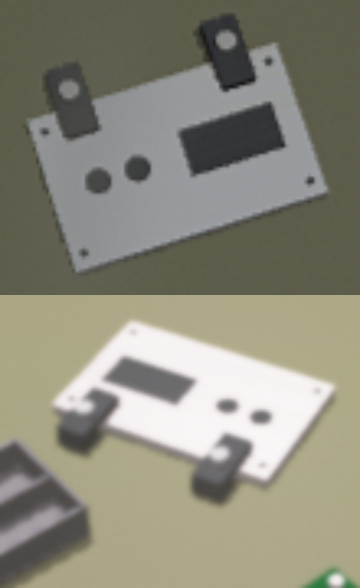

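Crop: the panel's near edge runs from top px (268.5,212.8) to (345.2,188.1). In the scene view the same edge is (345.6,284.9) to (268.7,259.8).

```bash
cat >> h.py <<'E'
def plan(P,yaw):
    "tool shift (mm) and turn (deg) to bring TCP to P with tool y at yaw (deg, mod 180) in world"
    o=ctrl.observe(); T=R.from_quat(o['ee_rot']).as_matrix()
    d=T.T@(np.array(P)-o['position'])*1e3
    y=np.degrees(np.arctan2(T[1,1],T[0,1])); a=(yaw-y+90)%180-90
    print('plan',d.round(1),'turn',round(-a,1),'| yaw now',round(y,1),'tilt',T[:,2].round(3),'q6',round(o['joint_pos'][5],2),'pos',o['position'].round(4))
E
python3 - <<'E'
from m2 import *
for a,b in(((268.5,212.8),(345.6,284.9)),((345.2,188.1),(268.7,259.8))): print('panel corner',cross(t,a,s,b))
c,w,r=rect(t,(245,130,355,220),120,.008,1)
# near edge: contour points near the two-corner line
A=onz(t,[(268.5,212.8),(345.2,188.1)],.008)[:,:2]; print('A',A)
u=(A[1]-A[0])/np.linalg.norm(A[1]-A[0]); n=np.array([-u[1],u[0]])
k=(abs((w-A[0])@n)<.006)&(((w-A[0])@u)>.015)&(((w-A[0])@u)<.14)
l=cv2.fitLine(np.float32(w[k]),cv2.DIST_HUBER,0,.001,.001).ravel(); print('near edge',k.sum(),l,np.degrees(np.arctan2(-l[0],l[1])))
c,q=quad(s,(450,255,575,370),150,25,.008); print(q.tolist())
# rib top
for S,b in((t,(85,245,205,330)),(s,(455,255,575,365))):
    x0,y0,x1,y1=b; m=(S['frame'][y0:y1,x0:x1].max(2)<45).astype(np.uint8)
    cc=max(cv2.findContours(m,0,1)[0],key=cv2.contourArea); rr=cv2.minAreaRect(cc); print('rib px',(cv2.boxPoints(rr)+[x0,y0]).round(1).tolist(), S['name'])
plan((.467,.339,.15),-29.5)
E
```

```text
panel corner (array([0.59903166, 0.09270256, 0.00420062]), np.float64(0.00016096927509984615))
panel corner (array([ 0.63860207, -0.06267213,  0.00587176]), np.float64(0.0017031465937329792))
A [[ 0.59811702  0.09237467]
 [ 0.63742258 -0.06188001]]
near edge 60 [ 0.24199107 -0.9702785   0.62056875  0.01124233] -165.99591
[[465, 274], [485, 270], [553, 345], [531, 350]]
rib px [[109.1, 275.0], [111.7, 269.6], [174.5, 299.9], [171.9, 305.3]] top
rib px [[526.0, 326.0], [528.0, 326.0], [528.0, 327.0], [526.0, 327.0]] scene
plan [-369.6  -81.5   88.3] turn -74.7 | yaw now 75.8 tilt [-0.001 -0.001 -1.   ] q6 -0.22 pos [0.1287 0.5088 0.2383]
```

```bash
python3 -m crank '[[-370,-81,60,-74,-1],[-370,-81,60,-74,-1],[-370,-81,60,-74,-1],[-370,-81,60,-74,-1],[-370,-81,60,-74,-1],[-370,-81,60,-74,-1],[-370,-81,60,-74,-1],[-370,-81,60,-74,-1]]'; python3 -m crank '[[0,0,0,-1,-1],[0,0,0,-1,-1],[0,0,0,-1,-1]]'
python3 - <<'E'
from h import *
import pickle
t=pickle.load(open('top0.pkl','rb')); s=pickle.load(open('scene0.pkl','rb'))
for a,b in(((194.6,301.1),(465,274)),((185,319.8),(485,270)),((103.3,257.2),(531,350)),((93.3,275.3),(553,345))): print(*cross(t,a,s,b))
w=snap('wrist'); pickle.dump(w,open('w1.pkl','wb')); save(w,'pics/w1.png'); print(w['fx'],w['hand_eye'])
plan((.467,.339,.012),-29.5)
E
```

```text
t: 0.9
position: [0.456, 0.3452, 0.1805]
ee_rot: [-0.419, 0.908, 0.0, -0.0]
contact_force: [-0.5, 0.7, -0.2]
finger_gap: 0.088
grasp_force: 0.0
t: 1.2
position: [0.4537, 0.3469, 0.1811]
ee_rot: [-0.424, 0.906, 0.0, -0.0]
contact_force: [0.4, 0.7, 0.2]
finger_gap: 0.0884
grasp_force: 0.0
[0.43575102 0.24181525 0.00721137] 0.001971660641242687
[0.40113142 0.26236159 0.00616844] 0.00036078293079393496
[0.53370957 0.41422224 0.00767453] 0.0036406992807070074
[0.49975365 0.43471621 0.00584216] 0.0023732752995409205
371.64829954431775 [[ 9.44940483e-04 -9.46709710e-01 -3.22086684e-01  8.33308167e-02]
 [ 9.99999358e-01  1.09578383e-03 -2.87032399e-04  5.48577155e-04]
 [ 6.24673739e-04 -3.22086206e-01  9.46710138e-01 -1.46996927e-01]
 [ 0.00000000e+00  0.00000000e+00  0.00000000e+00  1.00000000e+00]]
plan [ -2.3 -15.5 169.3] turn -10.3 | yaw now 140.2 tilt [ 0.  0. -1.] q6 -2.0 pos [0.4536 0.3471 0.1813]
```

View pics/w1.png

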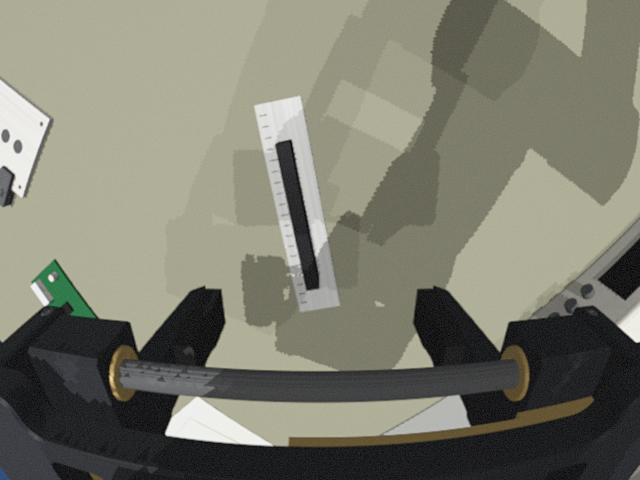

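Wrist view: the bar's corners are at (255,104), (300,97), (340,304), (301,311), and the black rib runs from (284,141) to (312,289).

Run:
```python
from h import *
import pickle
w=pickle.load(open('w1.pkl','rb'))
c=onz(w,[(255,104),(300,97),(340,304),(301,311)],.008)[:,:2]; print(c.round(4).tolist(),'mean',c.mean(0)); d=c[2]+c[3]-c[0]-c[1]; print('long yaw',np.degrees(np.arctan2(d[1],d[0])))
m=np.zeros((480,640),np.uint8); m[120:300,265:330]=(w['frame'][120:300,265:330].max(2)<50)
cc=max(cv2.findContours(m,0,1)[0],key=cv2.contourArea)[:,0]; r=cv2.minAreaRect(np.float32(onz(w,cc,.034)[:,:2]*1e3)); print(r)
c=cv2.boxPoints(r);print(c)
t=pickle.load(open('top0.pkl','rb')); print(onz(t,[[109.1, 275.0], [111.7, 269.6], [174.5, 299.9], [171.9, 305.3]],.034).mean(0))
px=cv2.boxPoints(cv2.minAreaRect(cc)); print(px); 
a=sorted(px.tolist(),key=lambda p:p[1]); e1=np.mean(a[:2],0); e2=np.mean(a[2:],0)
E2=[(np.array([109.1,275.])+[111.7,269.6])/2,(np.array([174.5,299.9])+[171.9,305.3])/2]
for e in(e1,e2): print(min((cross(t,f,w,e) for f in E2),key=lambda k:k[1]))
```

```text
[[0.436, 0.2414], [0.4032, 0.2622], [0.4996, 0.4352], [0.5343, 0.4167]] mean [0.46825322 0.33890054]
long yaw 60.786478108939875
((467.64349365234375, 338.69415283203125), (129.48397827148438, 12.240864753723145), 60.728912353515625)
[[430.64944 285.21124]
 [441.32736 279.22614]
 [504.63754 392.17706]
 [493.95963 398.16217]]
[0.46510829 0.33550763 0.034     ]
[[275.51834 143.13187]
 [290.41074 140.1029 ]
 [320.23367 286.73218]
 [305.34128 289.76114]]
(array([0.4365529 , 0.28211871, 0.01357422]), np.float64(0.0037765136864995673))
(array([0.49566159, 0.3897306 , 0.04678265]), np.float64(0.0004883348684357953))
```

```bash
python3 -m crank '[[-2,-15.5,50,-10,-1],[-2,-15.5,100,-10,-1],[-2,-15.5,130,-10,-1],[-2,-15.5,130,-10,-1]]'; python3 -c "
from h import *
plan((.4677,.3387,.0115),-29.3)"
```

```text
t: 1.65
position: [0.4648, 0.3377, 0.0475]
ee_rot: [-0.502, 0.865, 0.0, -0.004]
contact_force: [-0.7, -0.1, 0.7]
finger_gap: 0.0884
grasp_force: 0.0
plan [-2.5 -2.2 36. ] turn -0.5 | yaw now 150.2 tilt [-0.007 -0.003 -1.   ] q6 -2.2 pos [0.4648 0.3377 0.0475]
```

```bash
python3 -m crank '[[-1.5,-1,15,0,-1],[-1.5,-1,30,0,-1],[-1.5,-1,33,0,-1],[-1.5,-1,33,0,-1],[-1.5,-1,33,0,-1]]'; python3 -c "
from h import *
plan((.4677,.3387,.0115),-29.3)"
```

```text
t: 2.15
position: [0.4697, 0.339, 0.0188]
ee_rot: [-0.501, 0.865, -0.0, 0.001]
contact_force: [-0.5, -0.0, 0.6]
finger_gap: 0.0882
grasp_force: 0.0
plan [1.3 1.6 7.3] turn -0.5 | yaw now 150.2 tilt [ 0.001  0.    -1.   ] q6 -2.2 pos [0.4697 0.339  0.0188]
```

```bash
python3 -m crank '[[1,1.5,7,-0.5,-1],[1,1.5,7,-0.5,-1],[1,1.5,7,-0.5,1],[1,1.5,7,-0.5,1],[1,1.5,7,-0.5,1],[1,1.5,7,-0.5,1],[1,1.5,7,-0.5,1],[1,1.5,7,-0.5,1]]'; python3 -m crank '[[0,0,0,0,1],[0,0,0,0,1],[0,0,-10,0,1],[0,0,-30,0,1],[0,0,-60,0,1],[0,0,-60,0,1],[0,0,-60,0,1]]'
python3 - <<'E'
from h import *
import pickle
w=snap('wrist'); pickle.dump(w,open('w2.pkl','wb')); save(w,'pics/w2.png')
n=np.array([np.cos(np.radians(14)),np.sin(np.radians(14))]); J=np.array([.6178,.0152]); c=J-n*.040
plan((*c,.06),14)
E
```

```text
t: 2.95
position: [0.4676, 0.3387, 0.0111]
ee_rot: [-0.505, 0.863, 0.0, 0.0]
contact_force: [-0.9, -0.1, -0.6]
finger_gap: 0.0423
grasp_force: 0.0
t: 3.65
position: [0.4677, 0.3387, 0.0717]
ee_rot: [-0.505, 0.863, -0.0, 0.001]
contact_force: [-0.6, -0.3, -1.1]
finger_gap: 0.0006
grasp_force: 0.0
plan [ 235.6 -260.5   10.8] turn -43.3 | yaw now 150.7 tilt [-0. -0. -1.] q6 -2.21 pos [0.4673 0.3385 0.0708]
```

View pics/w2.png

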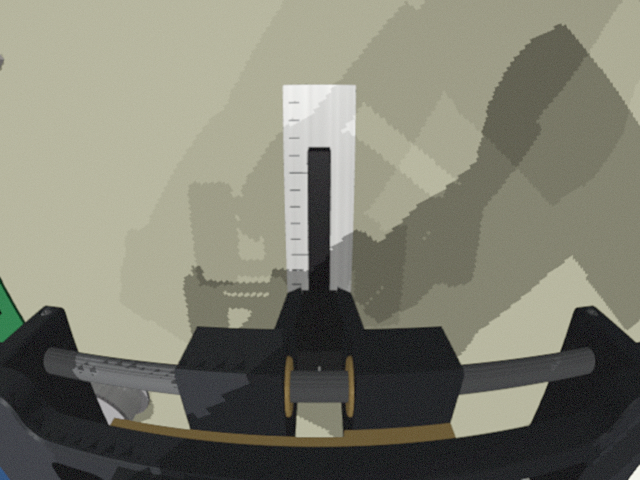

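The wrist view shows the bar still in place: the fingers close slower than I allowed, and I lifted too soon. I go back down and allow more time.

```bash
python3 -m crank '[[0,0,0,0,-1],[0,0,0,0,-1],[0,0,0,0,-1],[0,0,20,0,-1],[0,0,20,0,-1],[0,0,45,0,-1],[0,0,60,0,-1],[0,0,60,0,-1]]'; python3 -m crank '[[0,0,0,0,1],[0,0,0,0,1],[0,0,0,0,1],[0,0,0,0,1],[0,0,0,0,1],[0,0,0,0,1],[0,0,0,0,1],[0,0,0,0,1]]'; python3 -m crank '[[0,0,0,0,1],[0,0,0,0,1],[0,0,0,0,1]]'
```

```text
t: 4.5
position: [0.4665, 0.3382, 0.0094]
ee_rot: [-0.505, 0.863, 0.0, -0.002]
contact_force: [0.5, 0.4, 0.7]
finger_gap: 0.062
grasp_force: 0.0
t: 5.3
position: [0.4676, 0.3387, 0.0111]
ee_rot: [-0.505, 0.863, -0.0, 0.0]
contact_force: [-0.6, 0.5, 1.1]
finger_gap: 0.0117
grasp_force: 30.0
t: 5.6
position: [0.4676, 0.3387, 0.0111]
ee_rot: [-0.505, 0.863, -0.0, 0.0]
contact_force: [0.5, -0.1, 1.7]
finger_gap: 0.0118
grasp_force: 30.0
```

```bash
python3 -m crank '[[0,0,-20,0,1],[0,0,-50,0,1],[0,0,-75,0,1],[0,0,-75,9,1],[0,0,-75,17,1],[0,0,-75,25,1],[0,0,-75,34,1],[0,0,-75,34,1]]'
python3 - <<'E'
from h import *
n=np.array([np.cos(np.radians(14)),np.sin(np.radians(14))]); J=np.array([.6178,.0152]); c=J-n*.040
plan((*c,.07),14)
E
```

```text
t: 6.4
position: [0.4671, 0.3385, 0.0855]
ee_rot: [-0.23, 0.973, -0.0, -0.001]
contact_force: [1.3, -0.2, -2.2]
finger_gap: 0.0114
grasp_force: 30.0
plan [  48.9 -347.8   15.5] turn -77.4 | yaw now 116.6 tilt [-0.001 -0.001 -1.   ] q6 -1.61 pos [0.4671 0.3385 0.0855]
```

```bash
python3 -m crank '[[49,-348,10,103,1],[49,-348,10,103,1],[49,-348,10,103,1],[49,-348,10,103,1],[49,-348,10,103,1],[49,-348,10,103,1],[49,-348,10,103,1],[49,-348,10,103,1]]';  python3 - <<'E'
from h import *
n=np.array([np.cos(np.radians(14)),np.sin(np.radians(14))]); J=np.array([.6178,.0152]); c=J-n*.040
plan((*c,.07),14)
E
```

```text
t: 7.2
position: [0.5812, 0.0003, 0.0756]
ee_rot: [0.362, 0.932, -0.0, 0.001]
contact_force: [0.5, 0.4, -3.3]
finger_gap: 0.0117
grasp_force: 30.0
plan [5.1 2.4 5.6] turn 33.5 | yaw now 47.5 tilt [ 0.001 -0.001 -1.   ] q6 -1.03 pos [5.812e-01 3.000e-04 7.560e-02]
```

Now finish the turn, then look from the wrist to refine the panel's edge relative to the hand.

```bash
python3 -m crank '[[5,2,5,33.5,1],[5,2,5,33.5,1],[5,2,5,33.5,1],[5,2,5,33.5,1],[5,2,5,33.5,1],[5,2,5,33.5,1]]';  python3 - <<'E'
from h import *
import pickle
n=np.array([np.cos(np.radians(14)),np.sin(np.radians(14))]); J=np.array([.6178,.0152]); c=J-n*.040
plan((*c,.07),14)
w=snap('wrist'); pickle.dump(w,open('w3.pkl','wb')); save(w,'pics/w3.png'); t=snap('top'); pickle.dump(t,open('t3.pkl','wb')); save(t,'pics/t3.png')
E
```

```text
t: 7.8
position: [0.5774, 0.0106, 0.0708]
ee_rot: [0.611, 0.792, -0.0, -0.0]
contact_force: [-0.3, -1.0, -3.2]
finger_gap: 0.0116
grasp_force: 30.0
plan [-5.3  0.2  0.8] turn 0.7 | yaw now 14.7 tilt [-0.001  0.    -1.   ] q6 -0.44 pos [0.5774 0.0106 0.0708]
```

View pics/w3.png

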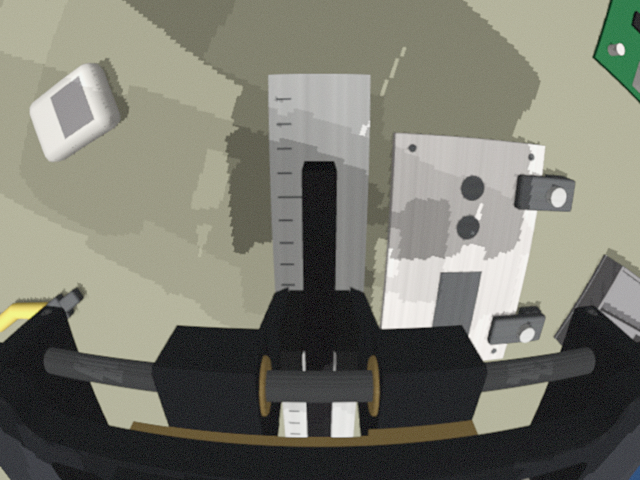

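Wrist view: the panel's near-edge corner is at (395,133) with the edge running down to (383,320). The bar's end corners are (268,75) and (370,75), held square.

Run:
```python
from h import *
import pickle
w=pickle.load(open('w3.pkl','rb')); im=w['frame'].astype(int)
E=[]
for v in range(145,310,3):
    g=np.diff(cv2.GaussianBlur(w['frame'],(3,3),0)[v,372:412].astype(int).sum(1)); E.append((372.5+g.argmax(),v))
P=onz(w,E,.008)[:,:2]; l=cv2.fitLine(np.float32(P),cv2.DIST_HUBER,0,.001,.001).ravel(); print('edge',l, 'yaw',np.degrees(np.arctan(-l[0]/l[1])))
C=onz(w,(395,133),.008)[0]; print('corner',C)
u=np.array(l[:2])*np.sign(l[1]); print('joint est',C[:2]-u*.08)
B=onz(w,[(268,75),(370,75)],.0708-.0111+.008)[:,:2]; m=B.mean(0); print('bar end',B,np.linalg.norm(B[0]-B[1]))
T=R.from_quat(w['o']['ee_rot']).as_matrix(); p=w['o']['position'][:2]; print('bar end in tool x,y',(T[:2,:2].T@(m-p))*1e3)
```

```text
edge [ 0.24719751 -0.9689651   0.6144843   0.0391599 ] yaw 14.311736
corner [0.6004552  0.09389492 0.008     ]
joint est [0.620231   0.01637771]
bar end [[0.53265218 0.10323384]
 [0.57169818 0.11355222]] 0.040386367799772935
bar end in tool x,y [101.00299652   0.49885245]
```

Run:
```python
from h import *
a=np.radians(14.2); n=np.array([np.cos(a),np.sin(a)]); u=np.array([-n[1],n[0]]); J=np.array([.619,.0158]); c=J-n*.026-u*.001
plan((*c,.013),14.2)
```

```text
plan [-6.2 15.5 57.9] turn 0.4 | yaw now 14.6 tilt [-0.  0. -1.] q6 -0.44 pos [0.5775 0.0105 0.0709]
```

```bash
python3 -m crank '[[-6,7,20,0.4,1],[-6,14,40,0.4,1],[-6,14,54,0.4,1],[-6,14,58,0.4,1],[-6,14,58,0.4,1],[-6,14,58,0.4,1]]';  python3 - <<'E'
from h import *
a=np.radians(14.2); n=np.array([np.cos(a),np.sin(a)]); u=np.array([-n[1],n[0]]); J=np.array([.619,.0158]); c=J-n*.02-u*.001
plan((*c,.0115),14.2); f=ctrl.observe()['contact_force'][:2]; print(f@n,f@u)
E
```

```text
t: 8.5
position: [0.5929, 0.0081, 0.0139]
ee_rot: [0.615, 0.788, 0.0, 0.0]
contact_force: [0.2, -0.6, -3.1]
finger_gap: 0.0117
grasp_force: 30.0
plan [0.  7.2 2.4] turn -0.2 | yaw now 14.0 tilt [ 0.001 -0.    -1.   ] q6 -0.43 pos [0.5929 0.0081 0.0139]
0.10315287208415841 -0.5981130679085093
```

```bash
python3 -m crank '[[0,0,2,0,1],[0,0,2.6,0,1],[0,2,2.6,0,1],[0,4,2.6,0,1],[0,4,2.6,0,1]]'; python3 -m crank '[[0,1,0,0,1],[0,2,0,0,1],[0,2,0,0,1]]'; python3 -m crank '[[0,1,0,0,1],[0,2,0,0,1],[0,2,0,0,1]]'
```

```text
t: 9.0
position: [0.597, 0.0091, 0.0111]
ee_rot: [0.616, 0.788, 0.0, 0.0]
contact_force: [-2.9, -0.4, 6.5]
finger_gap: 0.0117
grasp_force: 30.0
t: 9.3
position: [0.5987, 0.0096, 0.0111]
ee_rot: [0.616, 0.788, 0.0, 0.0]
contact_force: [-4.4, -0.7, 7.9]
finger_gap: 0.0118
grasp_force: 30.0
t: 9.6
position: [0.6006, 0.01, 0.0111]
ee_rot: [0.615, 0.788, -0.0, 0.0]
contact_force: [-4.8, -1.3, 6.7]
finger_gap: 0.0117
grasp_force: 30.0
```

```bash
python3 -m crank '[[0,1,0,0,1],[0,1,0,0,1]]'; python3 -m crank '[[0,1,0,0,1],[0,1,0,0,1]]'; python3 -m crank '[[0,1,0,0,1],[0,1,0,0,1]]'
```

```text
t: 9.8
position: [0.6007, 0.01, 0.0111]
ee_rot: [0.615, 0.788, -0.001, -0.001]
contact_force: [-10.8, -3.5, 9.8]
finger_gap: 0.0121
grasp_force: 30.0
t: 10.0
position: [0.6008, 0.01, 0.0111]
ee_rot: [0.615, 0.788, -0.002, -0.002]
contact_force: [-15.9, -5.4, 14.3]
finger_gap: 0.0115
grasp_force: 30.0
t: 10.2
position: [0.6008, 0.01, 0.0111]
ee_rot: [0.615, 0.788, -0.003, -0.003]
contact_force: [-21.8, -6.9, 19.8]
finger_gap: 0.0116
grasp_force: 30.0
```

Run:
```python
from h import *
o=ctrl.observe(); print(o['torque'],o['contact_force'])
import pickle
w=snap('wrist'); pickle.dump(w,open('w4.pkl','wb')); save(w,'pics/w4.png',(240,60,560,360),(640,600)); plan((.6202,.0163,.0111),14.2)
```

```text
[-1.16294015  3.2780806   0.10748081] [-21.83883241  -6.85586105  19.75545773]
plan [ 1.4 20.4 -0.1] turn -0.1 | yaw now 14.1 tilt [-0.007 -0.001 -1.   ] q6 -0.42 pos [0.6008 0.01   0.0111]
```

View pics/w4.png

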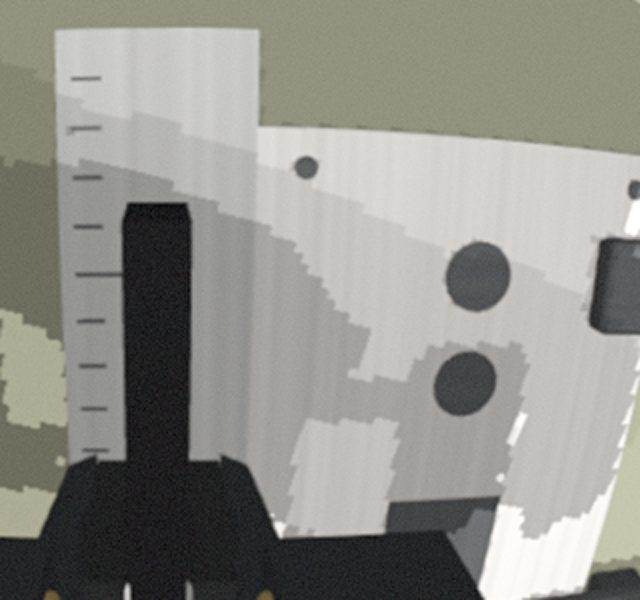

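The crop shows the bar flush with no visible gap. The bar's end corner is at full px (369.5,75) and the panel's corner at (369,123.5), so I check that the overhang is 20 mm.

Run:
```python
from h import *
import pickle
w=pickle.load(open('w4.pkl','rb')); q=onz(w,[(369.5,75),(369,123.5)],.008); print(q,np.linalg.norm(q[0]-q[1]))
```

```text
[[0.59605311 0.11295811 0.008     ]
 [0.60089572 0.09380701 0.008     ]] 0.019753873072322643
```

```bash
python3 -m crank '[[0,-1,0,0,1],[0,-2.3,0,0,1],[0,-2.3,0,0,1],[0,-2.3,0,0,-1],[0,-2.3,0,0,-1],[0,-2.3,0,0,-1],[0,-2.3,0,0,-1],[0,-2.3,0,0,-1]]'; python3 -m crank '[[0,0,-10,0,-1],[0,0,-40,0,-1],[0,0,-90,0,-1],[0,0,-140,0,-1],[0,0,-190,0,-1],[0,0,-230,0,-1],[0,0,-230,0,-1]]'
python3 - <<'E'
from h import *
import pickle
t=snap('top'); pickle.dump(t,open('t5.pkl','wb')); s=snap('scene'); pickle.dump(s,open('s5.pkl','wb'))
t0=pickle.load(open('top0.pkl','rb')); s0=pickle.load(open('scene0.pkl','rb'))
# torch top ring (switch dark spot) & stand: foot circle
c,_=ray(t0,[0,0])
for z in(.16,): print(onz(t0,(484,270.8),z), onz(s0,(262.5,121.8),z))
# foot circle contour in top at z~0.006, tube rim at z .07 : px crop centres /4
print('foot',onz(t0,(420+177/4,220+250/4),.006),'rim',onz(t0,(420+209/4,220+233/4),.07))
x0,y0=420,220; m=(t0['frame'][220:345,420:560].astype(int)); 
plan((.434,-.276,.2),0)
E
```

```text
t: 11.05
position: [0.6011, 0.0104, 0.0104]
ee_rot: [0.616, 0.788, 0.0, 0.0]
contact_force: [-0.0, 0.4, 0.2]
finger_gap: 0.0493
grasp_force: 0.0
t: 11.75
position: [0.6027, 0.0101, 0.2474]
ee_rot: [0.616, 0.788, 0.003, 0.005]
contact_force: [0.5, 0.5, -0.2]
finger_gap: 0.0879
grasp_force: 0.0
[[ 0.43326802 -0.27376955  0.16      ]] [[ 0.44044101 -0.27143722  0.16      ]]
foot [[ 0.43358303 -0.27539213  0.006     ]] rim [[ 0.4329689 -0.2754516  0.07     ]]
plan [-237.4 -231.4   41. ] turn 14.0 | yaw now 14.0 tilt [ 0.001 -0.    -1.   ] q6 -0.42 pos [0.601  0.0103 0.2412]
```

Bar released. Now work out the neighbours and the reach for the torch.

Run:
```python
from h import *
import pickle
t0=pickle.load(open('top0.pkl','rb')); s0=pickle.load(open('scene0.pkl','rb'))
k=lambda x,y:(420+x/4,220+y/4); g=lambda x,y:(235+(x-560)/3.63,95+y/4.545)
print('yellow top',cross(t0,k(351,425),s0,g(737,72)),'base',onz(t0,k(262,445),.02))
print('blue base',onz(t0,k(368,152),.02),'blue top',cross(t0,k(466,93),s0,(220,122)))
print('stand rim',cross(t0,k(209,233),s0,g(672,294)))
t=pickle.load(open('t5.pkl','rb'))
d=cv2.absdiff(t['frame'],t0['frame']).max(2); m=cv2.morphologyEx((d>40).astype(np.uint8),2,np.ones((3,3)))
print([cv2.boundingRect(c) for c in cv2.findContours(m,0,1)[0] if cv2.contourArea(c)>30])
plan((.4333,-.2754,.24),70)
```

```text
yellow top (array([ 0.33943224, -0.30703757,  0.14213616]), np.float64(0.0006151706381942139)) base [[ 0.33783142 -0.30086015  0.02      ]]
blue base [[ 0.47231127 -0.3689514   0.02      ]] blue top (array([ 0.47604915, -0.37421513,  0.14251371]), np.float64(0.0018140657438914837))
stand rim (array([ 0.43378136, -0.27713523,  0.06361001]), np.float64(0.00013952565367408764))
[(9, 469, 27, 11), (333, 464, 10, 5), (161, 438, 166, 42), (37, 428, 123, 52), (332, 407, 12, 45), (312, 404, 18, 5), (86, 376, 122, 19), (313, 366, 9, 11), (210, 354, 14, 11), (284, 309, 22, 21), (95, 259, 100, 61), (344, 186, 17, 21), (351, 97, 11, 45), (254, 91, 100, 121), (237, 85, 26, 99), (243, 85, 7, 28), (267, 84, 69, 40)]
plan [-236.6 -231.9    1. ] turn -56.0 | yaw now 14.0 tilt [ 0.001 -0.    -1.   ] q6 -0.42 pos [0.601  0.0103 0.2412]
```

```bash
python3 -m crank '[[-237,-232,0,-56,-1],[-237,-232,0,-56,-1],[-237,-232,0,-56,-1],[-237,-232,0,-56,-1],[-237,-232,0,-56,-1],[-237,-232,0,-56,-1],[-237,-232,0,-56,-1],[-237,-232,0,-56,-1]]'; python3 -m crank '[[0,0,0,0,-1],[0,0,0,0,-1]]'
python3 - <<'E'
from h import *
import pickle
w=snap('wrist'); pickle.dump(w,open('w6.pkl','wb')); save(w,'pics/w6.png')
plan((.4333,-.2754,.111),70)
E
```

```text
t: 12.65
position: [0.431, -0.2782, 0.2388]
ee_rot: [0.173, 0.985, 0.001, -0.001]
contact_force: [0.2, 0.1, 0.5]
finger_gap: 0.0881
grasp_force: 0.0
t: 12.85
position: [0.4333, -0.2751, 0.2395]
ee_rot: [0.174, 0.985, 0.001, -0.001]
contact_force: [0.9, 0.6, 0.1]
finger_gap: 0.0881
grasp_force: 0.0
plan [-1.000e-01 -8.000e-01  1.288e+02] turn 0.0 | yaw now 70.0 tilt [-0.001  0.001 -1.   ] q6 -2.02 pos [ 0.4336 -0.2748  0.2398]
```

View pics/w6.png

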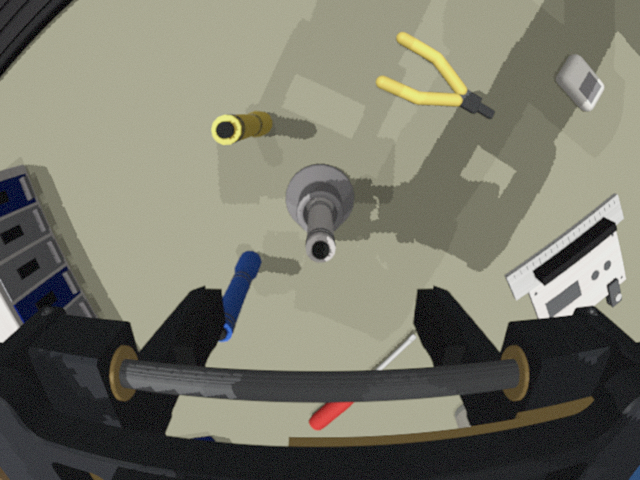

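Wrist view: the torch's top is at (320,249) between the fingers' line, the stand's rim around (320,205), and the blue torch is clear to the left.

```bash
python3 - <<'E'
from h import *
import pickle
w=pickle.load(open('w6.pkl','rb')); t0=pickle.load(open('top0.pkl','rb'))
print(onz(w,(320,249),.16),cross(w,(320,249),t0,(484,270.8)))
P=onz(w,(320,249),.16)[0]; plan((P[0],P[1],.111),70)
E
python3 -m crank '[[0,-1,30,0,-1],[0,-1,60,0,-1],[0,-1,90,0,-1],[0,-1,115,0,-1],[0,-1,126,0,-1],[0,-1,128,0,-1],[0,-1,128,0,-1]]'; python3 -m crank '[[0,0,0,0,1],[0,0,0,0,1],[0,0,0,0,1],[0,0,0,0,1],[0,0,0,0,1],[0,0,0,0,1],[0,0,0,0,1],[0,0,0,0,1]]';  python3 -m crank '[[0,0,0,0,1],[0,0,0,0,1],[0,0,0,0,1]]'
```

```text
[[ 0.43609698 -0.27414912  0.16      ]] (array([ 0.43274324, -0.27241154,  0.16778262]), np.float64(0.0017729041078558742))
plan [ -2.3   1.3 128.8] turn 0.0 | yaw now 70.0 tilt [-0.001  0.001 -1.   ] q6 -2.02 pos [ 0.4336 -0.2748  0.2398]
t: 13.6
position: [0.4336, -0.2766, 0.1131]
ee_rot: [0.173, 0.985, -0.0, 0.0]
contact_force: [0.5, -0.4, 0.6]
finger_gap: 0.088
grasp_force: 0.0
t: 14.4
position: [0.433, -0.2768, 0.1125]
ee_rot: [0.174, 0.985, -0.0, 0.0]
contact_force: [-0.6, -0.2, -1.2]
finger_gap: 0.0266
grasp_force: 0.0
t: 14.7
position: [0.433, -0.2765, 0.1124]
ee_rot: [0.174, 0.985, 0.0, -0.0]
contact_force: [1.2, 0.5, -1.2]
finger_gap: 0.0189
grasp_force: 30.0
```

```bash
python3 -m crank '[[0,0,-15,0,1],[0,0,-35,0,1],[0,0,-60,0,1],[0,0,-90,0,1],[0,0,-110,0,1],[0,0,-110,0,1],[0,0,-110,0,1]]'
python3 - <<'E'
from h import *
plan((.52,-.125,.15),104.2)
E
```

```text
t: 15.4
position: [0.4328, -0.2766, 0.2216]
ee_rot: [0.174, 0.985, 0.0, -0.0]
contact_force: [0.9, -0.2, -1.1]
finger_gap: 0.0192
grasp_force: 30.0
plan [-30.2 172.3  71.6] turn -34.2 | yaw now 70.0 tilt [-0.001  0.    -1.   ] q6 -2.02 pos [ 0.4328 -0.2766  0.2216]
```

```bash
python3 -m crank '[[-30,172,0,-34,1],[-30,172,0,-34,1],[-30,172,0,-34,1],[-30,172,0,-34,1],[-30,172,0,-34,1],[-30,172,30,-34,1],[-30,172,70,-34,1],[-30,172,70,-34,1]]'; python3 -m crank '[[0,0,20,0,1],[0,0,35,0,1],[0,0,42,0,1],[0,0,42,0,1]]'
python3 - <<'E'
from h import *
plan((.52,-.125,.1024),104.2)
E
```

```text
t: 16.2
position: [0.517, -0.125, 0.1473]
ee_rot: [-0.121, 0.993, 0.003, -0.005]
contact_force: [-0.2, -0.6, -0.9]
finger_gap: 0.0194
grasp_force: 30.0
t: 16.6
position: [0.5198, -0.1258, 0.1106]
ee_rot: [-0.121, 0.993, 0.0, -0.0]
contact_force: [0.5, 0.7, -2.0]
finger_gap: 0.0191
grasp_force: 30.0
plan [-0.4  0.7  8.2] turn -0.3 | yaw now 103.9 tilt [-0.001  0.    -1.   ] q6 -2.27 pos [ 0.5198 -0.1258  0.1106]
```

```bash
python3 -m crank '[[0,0,7,0,1],[0,0,9.5,0,1],[0,0,9.5,0,1],[0,0,9.5,0,1]]'; python3 -m crank '[[3,0,1,0,1],[8,0,1,0,1],[13,0,1,0,1],[18,0,1,0,1],[21,0,1,0,1],[21,0,1,0,1]]'
```

```text
t: 17.0
position: [0.5206, -0.1256, 0.1022]
ee_rot: [-0.122, 0.993, -0.001, 0.001]
contact_force: [-1.5, 0.8, 5.6]
finger_gap: 0.0188
grasp_force: 30.0
t: 17.6
position: [0.5009, -0.1307, 0.1019]
ee_rot: [-0.122, 0.993, -0.001, 0.002]
contact_force: [1.2, 3.1, 8.2]
finger_gap: 0.0192
grasp_force: 30.0
```

```bash
cat > tilt.py <<'E'
from h import *
def tilt(name='scene',v=True):
    s=snap(name); o=s['o']; T=R.from_quat(o['ee_rot']).as_matrix(); G=o['position']-T[:,2]*ctrl.tcp_to_grasp
    g=proj(s,G)[0]; tip=proj(s,o['position'])[0]; nx=-T[:,0]; nx[2]=0
    C,_=ray(s,[0,0]); yv=T[:,1]
    im=s['frame'].astype(int); H,W=im.shape[:2]
    uu,vv=np.meshgrid(np.arange(W),np.arange(H)); uv=np.c_[uu.ravel(),vv.ravel()]
    c,d=ray(s,uv); k=((G-c)@yv)/(d@yv); X=c+d*k[:,None]     # vertical plane through G, normal to pads
    a=(X-G)@nx; z=X[:,2]-G[2]; r=np.hypot(a,z)
    sat=(im.max(2)-im.min(2)).ravel(); br=im.mean(2).ravel()
    ok=(k>0)&(r>.03)&(r<.15)&(z<-.022)&(a>-.03)&(sat<.13*br+4)&(br>70)&(X[:,2]>.004)
    m=ok.reshape(H,W).astype(np.uint8); n,lab,st,ce=cv2.connectedComponentsWithStats(m)
    i=1+st[1:,4].argmax(); q=(lab==i).ravel(); A=np.c_[a[q],z[q]]
    l=cv2.fitLine(np.float32(A),cv2.DIST_HUBER,0,.001,.001).ravel()
    t=np.degrees(np.arctan2(abs(l[0])*np.sign(-l[0]*l[1]),abs(l[1])))
    print(name,'n',q.sum(),'tilt',round(t,1),'line at G offset',((-l[2:]@[l[1],-l[0]])*1e3).round(1),'far r',np.percentile(r[q],[2,98]).round(3),'mean',A.mean(0).round(3),'bbox',st[i][:4],'G px',g.round())
    return s
if __name__=='__main__':
    s=tilt('scene'); tilt('top'); save(s,'pics/sc_tilt.png'); print(ctrl.observe()['position'])
E
python3 tilt.py
```

```text
scene n 410 tilt 10.3 line at G offset 3.1 far r [0.033 0.117] mean [ 0.017 -0.074] bbox [282 180  13  47] G px [291. 169.]
top n 2 tilt -15.0 line at G offset -76.4 far r [0.077 0.077] mean [ 0.072 -0.028] bbox [378 208   1   2] G px [393. 242.]
[ 0.50107421 -0.13061007  0.10186325]
```

```bash
python3 -m crank '[[10,0,1,0,1],[21,0,3,0,1],[31,0,6,0,1],[41,0,10,0,1],[41,0,10,0,1],[41,0,10,0,1]]'; python3 tilt.py
```

```text
t: 18.3
position: [0.4602, -0.1408, 0.0913]
ee_rot: [-0.122, 0.993, -0.001, 0.001]
contact_force: [-3.7, 1.2, 8.9]
finger_gap: 0.0188
grasp_force: 30.0
scene n 455 tilt 36.6 line at G offset -4.1 far r [0.033 0.123] mean [ 0.044 -0.066] bbox [282 177  21  47] G px [301. 164.]
top n 5 tilt 0.2 line at G offset 56.9 far r [0.08  0.109] mean [ 0.057 -0.072] bbox [384 241   3   5] G px [400. 265.]
[ 0.46027044 -0.14080728  0.09130119]
```

```bash
python3 -m crank '[[8,0,4,0,1],[16,0,9,0,1],[24,0,15,0,1],[24,0,15,0,1],[24,0,15,0,1]]'; python3 tilt.py
```

```text
t: 18.9
position: [0.4367, -0.1467, 0.0758]
ee_rot: [-0.122, 0.993, -0.001, 0.0]
contact_force: [-2.7, -1.0, 5.7]
finger_gap: 0.018
grasp_force: 29.6
scene n 439 tilt 57.4 line at G offset -13.2 far r [0.035 0.126] mean [ 0.063 -0.056] bbox [282 180  24  43] G px [307. 166.]
top n 4 tilt -6.0 line at G offset -2.7 far r [0.066 0.085] mean [-0.005 -0.076] bbox [399 286   2   4] G px [403. 279.]
[ 0.4367913  -0.14661576  0.07589242]
```

```bash
python3 -m crank '[[0,0,-30,0,1],[0,0,-70,0,1],[0,0,-100,0,1],[0,0,-100,0,1],[0,0,-100,0,1],[0,0,-100,0,1]]'; python3 tilt.py; python3 -c "
from h import *
plan((.4685,-.0223,.146),104.2)"
```

```text
t: 19.6
position: [0.436, -0.1459, 0.1738]
ee_rot: [-0.122, 0.993, 0.001, -0.001]
contact_force: [0.5, -0.2, -1.7]
finger_gap: 0.0178
grasp_force: 30.6
scene n 640 tilt 75.5 line at G offset -36.3 far r [0.037 0.149] mean [ 0.08  -0.058] bbox [269 138  36  51] G px [306. 123.]
top n 2 tilt -19.0 line at G offset -82.5 far r [0.123 0.126] mean [ 0.048 -0.115] bbox [393 256   1   2] G px [411. 272.]
[ 0.43609885 -0.14593254  0.17380606]
plan [-61.4 112.1  27.9] turn -0.2 | yaw now 104.0 tilt [-0.002  0.001 -1.   ] q6 -2.39 pos [ 0.4361 -0.1459  0.1738]
```

```bash
python3 -m crank '[[-20,37,0,0,1],[-40,74,0,0,1],[-61,112,0,0,1],[-61,112,10,0,1],[-61,112,20,0,1],[-61,112,20,0,1],[-61,112,20,0,1]]'; python3 tilt.py;  python3 -c "
from h import *
import pickle
s=snap('scene');t=snap('top');w=snap('wrist');pickle.dump((s,t,w),open('f.pkl','wb'))
a=cv2.resize(s['frame'][100:330,200:420],(400,418)); b=cv2.resize(w['frame'][60:400,160:560],(400,340)); c=cv2.resize(t['frame'][130:330,250:450],(400,400))
o=np.zeros((600,800,3),np.uint8); o[:418,:400]=a; o[:340,400:]=b; o[340:600,400:660]=cv2.resize(c,(260,260))
cv2.imwrite('pics/final.png',o[:,:,::-1])"
```

```text
t: 20.4
position: [0.4683, -0.0238, 0.1546]
ee_rot: [-0.121, 0.993, 0.0, -0.001]
contact_force: [-0.1, -0.5, -1.5]
finger_gap: 0.018
grasp_force: 30.5
scene n 521 tilt 51.5 line at G offset -8.9 far r [0.035 0.126] mean [ 0.061 -0.06 ] bbox [316 171  26  49] G px [343. 155.]
top n 4 tilt 15.9 line at G offset 124.3 far r [0.135 0.145] mean [ 0.138 -0.029] bbox [309 187   2   4] G px [334. 259.]
[ 0.46864678 -0.02367428  0.15511718]
```

View pics/final.png

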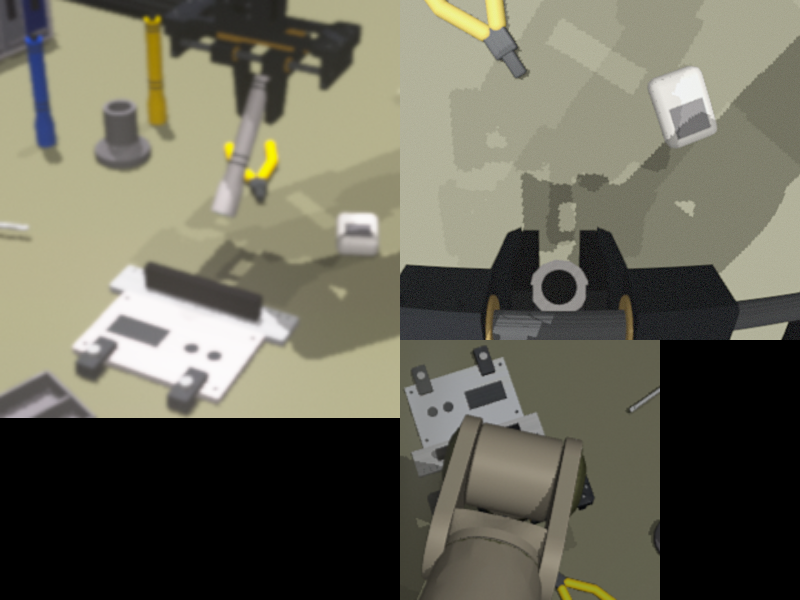

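Final view: the bar sits flush at the panel, the torch is tipped and held with its lens end at scene px (324,217), and the switch end is at wrist px (318,347). The stand is empty and the bystanders are in place. I work out the axis in the gripper's vertical plane.

Run:
```python
from h import *
import pickle
s,t,w=pickle.load(open('f.pkl','rb')); o=w['o']; T=R.from_quat(o['ee_rot']).as_matrix(); G=o['position']-T[:,2]*ctrl.tcp_to_grasp; y=T[:,1]
def pl(S,p):
    c,d=ray(S,p); d=d[0]; return c+d*(((G-c)@y)/(d@y))
L=pl(s,(323.8,216.7)); E=pl(w,(318,347)); nx=-T[:,0]
f=lambda P:((P-G)@nx*1e3,(P-G)[2]*1e3)
print('lens',L,f(L),'tail',E,f(E),'len',np.linalg.norm(L-E)); J=np.array([.620,.016,.008])
for nm,A in(('lens-tail',E-L),('lens-G',G-L)): print(nm,np.degrees(np.arctan2(np.hypot(*A[:2]),A[2])))
print('dist',np.linalg.norm(J-L),f(J))
# barrel mid-line from scene columns at several rows
im=s['frame'].astype(int); M=[]
for v in range(165,212,4):
    u=np.arange(315,350); r=im[v,315:350]; k=(r.max(1)-r.min(1)<.13*r.mean(1)+4)&(r.mean(1)>70)
    if k.sum()>4: M.append((u[k].mean(),v,k.sum()))
X=np.array([f(pl(s,m[:2])) for m in M]); print(np.c_[np.array(M),X].round(1))
```

```text
lens [ 0.54669105 -0.00400094  0.08318262] (np.float64(80.31886598859957), np.float64(-90.75356709972421)) tail [ 0.62134105  0.01451151 -0.02856294] (np.float64(157.17937947657308), np.float64(-202.4991256225972)) len 0.13565545905801374
lens-tail 145.46149811564044
lens-G 41.52409474177088
dist 0.1068955844960291 (np.float64(156.25334460405674), np.float64(-165.93618243212777))
[[338.  165.   11.   21.1 -10.7]
 [336.5 169.   10.   27.3 -16. ]
 [335.5 173.   10.   31.5 -22.4]
 [334.5 177.   10.   35.6 -28.8]
 [334.  181.    9.   37.7 -36.2]
 [333.  185.    9.   41.9 -42.7]
 [330.5 189.   10.   52.3 -45.8]
 [328.5 193.   10.   60.6 -49.9]
 [327.  197.   11.   66.7 -55.2]
 [332.8 201.   24.   42.8 -77.3]
 [331.  205.   21.   50.3 -82. ]
 [325.2 209.   16.   74.2 -77.2]]
```

Run:
```python
from h import *
import pickle
s,t,w=pickle.load(open('f.pkl','rb')); o=w['o']; T=R.from_quat(o['ee_rot']).as_matrix(); G=o['position']-T[:,2]*ctrl.tcp_to_grasp; nx=-T[:,0]
for v in(345,347,349):
    c,d=ray(w,(318,v)); d=d[0]; q=np.array([(c-G)@nx,(c-G)[2]]); e=np.array([d@nx,d[2]])
    for r in(.025,.029):
        k=np.roots([e@e,2*q@e,q@q-r*r]); P=[q+x.real*e for x in k]; print(v,r,[((p*1e3).round(1),np.degrees(np.arctan2(-p[0],p[1])).round(1)) for p in P],k.imag[0].round(3))
# head: rough lens end corners in scene, plane through G
```

```text
345 0.025 [(array([ 19.7, -15.4]), np.float64(-128.1)), (array([-8.4, 23.5]), np.float64(19.6))] 0.0
345 0.029 [(array([ 22.1, -18.8]), np.float64(-130.4)), (array([-10.8,  26.9]), np.float64(21.9))] 0.0
347 0.025 [(array([ 20.3, -14.6]), np.float64(-125.8)), (array([-7.7, 23.8]), np.float64(18.0))] 0.0
347 0.029 [(array([ 22.7, -18. ]), np.float64(-128.4)), (array([-10.2,  27.2]), np.float64(20.5))] 0.0
349 0.025 [(array([ 20.8, -13.8]), np.float64(-123.5)), (array([-7., 24.]), np.float64(16.3))] 0.0
349 0.029 [(array([ 23.4, -17.2]), np.float64(-126.4)), (array([-9.5, 27.4]), np.float64(19.2))] 0.0
```

```bash
cat > ax.py <<'E'
from h import *
def axis(s,w,p0,p1,half=9):
    "image line of the barrel in the scene view near p0-p1, tail ring in the wrist view -> 3D"
    im=cv2.GaussianBlur(s['frame'],(3,3),0).astype(int); p0,p1=np.float64(p0),np.float64(p1)
    for it in range(2):
        D=(p1-p0)/np.linalg.norm(p1-p0); N=np.array([-D[1],D[0]]); mids=[]
        for k in np.arange(8,np.linalg.norm(p1-p0)-3,2):
            q=p0+D*k; off=np.arange(-half-4,half+4.1,.5); uv=(q+off[:,None]*N)
            pr=np.array([cv2.getRectSubPix(s['frame'].astype(np.float32),(1,1),tuple(map(float,x)))[0,0] for x in uv])
            ch=pr[:,0]-pr[:,2]            # red-blue: olive bench high, metal low
            ok=ch<.13*pr.mean(1)+4; c=len(off)//2
            if not ok[c]: continue
            a=c
            while a>0 and ok[a-1]: a-=1
            b=c
            while b<len(off)-1 and ok[b+1]: b+=1
            if 3<off[b]-off[a]<14: mids.append(q+N*(off[a]+off[b])/2)
        l=cv2.fitLine(np.float32(mids),cv2.DIST_HUBER,0,.01,.01).ravel(); d=l[:2]*np.sign(l[1]); a0=l[2:]
        p0,p1=a0+d*((p0-a0)@d),a0+d*((p1-a0)@d)
    g=cv2.cvtColor(w['frame'],cv2.COLOR_RGB2GRAY); m=np.zeros_like(g); m[290:400,270:370]=(g[290:400,270:370]>95)
    return p0,p1,len(mids),m
def solve(s,w,p0,p1,tail):
    o=w['o']; T=R.from_quat(o['ee_rot']).as_matrix(); G=o['position']-T[:,2]*ctrl.tcp_to_grasp; nx,y=-T[:,0],T[:,1]
    f=lambda P:np.array([(P-G)@nx,(P-G)@y,(P-G)[2]])*1e3
    c,d=ray(s,[p0,p1]); pn=np.cross(d[0],d[1]); cw,dw=ray(w,tail); dw=dw[0]
    E=cw+dw*((c-cw)@pn)/(dw@pn)
    # lens end: scene ray of p1 cut with vertical plane through the tail, normal y
    L=c+d[1]*(((E-c)@y)/(d[1]@y)); A=L-E; print('tail',f(E),'lens',f(L),'len',np.linalg.norm(A),'tilt',np.degrees(np.arctan2(A@nx,-A[2])))
    J=np.array([.620,.016,.008]); A/=np.linalg.norm(A); L2=E+A*.150; v=J-L2; print('L(150)',f(L2),'J',f(J),'dist',np.linalg.norm(v),'miss',(v-(v@A)*A)@nx,(v-(v@A)*A)@y,(v-(v@A)*A)[2])
    return L2,A
if __name__=='__main__':
    import pickle
    s,t,w=pickle.load(open('f.pkl','rb'))
    p0,p1,n,m=axis(s,w,(343.6,144),(323.8,216.7)); print(p0,p1,n)
    cs=[(cv2.contourArea(c),cv2.minEnclosingCircle(c)) for c in cv2.findContours(m,0,1)[0]]; print(max(cs))
    (tx,ty),r=max(cs)[1]
    solve(s,w,p0,p1,(tx,ty)); solve(s,w,p0,p1,(318,347))
E
python3 ax.py
```

```text
[343.95005334 144.10663881] [322.3554372  216.26154657] 23
(3266.0, ((318.5, 329.5375061035156), 44.0848388671875))
tail [-60.51434946   0.98700428  92.85277773] lens [ 87.98911739   0.98700428 -84.92474601] len 0.23169395237772153 tilt 39.87312773321418
L(150) [ 35.62765079   0.98700428 -22.24141565] J [ 156.2533446     1.75756365 -165.93618243] dist 0.1876566172090381 miss 0.0003491776362939115 0.0007705593672010548 0.0002915095287537861
tail [-38.16750591   0.8441489   65.57025912] lens [ 87.71646987   0.8441489  -85.12885901] len 0.19640319857755625 tilt 39.873127733214105
L(150) [ 57.97449434   0.8441489  -49.52393427] J [ 156.2533446     1.75756365 -165.93618243] dist 0.1523866833503678 miss 0.0006101969524034312 0.0009134147452440306 0.0005095429649693423
```

The scene camera sees this plane too obliquely. I turn the hand 63° so that the torch shows in profile, and measure there.

```bash
python3 -m crank '[[0,0,0,63,1],[0,0,0,63,1],[0,0,0,63,1],[0,0,0,63,1],[0,0,0,63,1],[0,0,0,63,1],[0,0,0,63,1],[0,0,0,63,1]]'
cat > prof.py <<'E'
from ax import *
import pickle,sys
s=snap('scene'); w=snap('wrist'); pickle.dump((s,w),open('p.pkl','wb')); save(s,'pics/prof.png')
o=s['o']; T=R.from_quat(o['ee_rot']).as_matrix(); G=o['position']-T[:,2]*ctrl.tcp_to_grasp; nx,y=-T[:,0],T[:,1]
gz=lambda a,z:proj(s,G+nx*a/1e3+np.array([0,0,z/1e3]))[0]
c,_=ray(s,[0,0]); print('obliquity',((c-G)/np.linalg.norm(c-G))@y,'yaw',np.degrees(np.arctan2(T[1,1],T[0,1])))
f=lambda p:(lambda d:(lambda X:np.array([(X-G)@nx,(X-G)[2]])*1e3)(c+d*(((G-c)@y)/(d@y))))(ray(s,p)[1][0])
p0,p1,n,_=axis(s,w,gz(25,-25),gz(85,-85)); a,b=f(p0),f(p1); D=(b-a)/np.linalg.norm(b-a)
print('mids',n,a,b,'tilt',np.degrees(np.arctan2(D[0],-D[1])),'offset of axis from G',a@np.array([-D[1],D[0]]))
# run along the axis to the end of metal
for k in range(60,160,2):
    q=a+D*k; u=gz(*q); r=s['frame'][int(round(u[1])),int(round(u[0]))].astype(int); 
    if k>70: print(k,np.round((a+D*k)@D,0),r.tolist(),end=' ; ')
E
python3 prof.py
```

```text
t: 21.45
position: [0.4687, -0.0229, 0.1552]
ee_rot: [0.417, 0.909, 0.0, 0.0]
contact_force: [-0.3, 0.4, -0.3]
finger_gap: 0.0178
grasp_force: 30.5
obliquity 0.8870745629294683 yaw 40.71132314130209
mids 15 [ 29.60813673 -20.04680162] [ 84.56516155 -85.42923448] tilt 40.048638294748656 offset of axis from G 9.766117061732603
72 106.0 [164, 157, 155] ; 74 108.0 [163, 155, 152] ; 76 110.0 [163, 155, 152] ; 78 112.0 [162, 154, 152] ; 80 114.0 [161, 154, 151] ; 82 116.0 [161, 154, 151] ; 84 118.0 [160, 154, 151] ; 86 120.0 [158, 151, 149] ; 88 122.0 [158, 151, 149] ; 90 124.0 [159, 153, 150] ; 92 126.0 [156, 149, 144] ; 94 128.0 [163, 156, 147] ; 96 130.0 [177, 172, 145] ; 98 132.0 [179, 176, 143] ; 100 134.0 [180, 177, 142] ; 102 136.0 [181, 177, 142] ; 104 138.0 [182, 178, 142] ; 106 140.0 [181, 177, 142] ; 108 142.0 [182, 178, 142] ; 110 144.0 [180, 178, 142] ; 112 146.0 [182, 178, 143] ; 114 148.0 [181, 178, 142] ; 116 150.0 [183, 179, 143] ; 118 152.0 [181, 178, 142] ; 120 154.0 [181, 178, 142] ; 122 156.0 [182, 178, 142] ; 124 158.0 [182, 178, 142] ; 126 160.0 [182, 179, 143] ; 128 162.0 [181, 178, 142] ; 130 164.0 [182, 178, 143] ; 132 166.0 [182, 179, 144] ; 134 168.0 [182, 179, 144] ; 136 170.0 [182, 178, 143] ; 138 172.0 [182, 178, 142] ; 140 174.0 [182, 178, 142] ; 142 176.0 [182, 179, 143] ; 144 178.0 [182, 178, 143] ; 146 180.0 [182, 178, 143] ; 148 182.0 [182, 178, 143] ; 150 184.0 [182, 178, 143] ; 152 186.0 [182, 178, 143] ; 154 188.0 [182, 178, 143] ; 156 190.0 [182, 179, 144] ; 158 192.0 [182, 179, 144] ;
```

Profile view numbers: tilt 40.0°, with the axis about 10 mm off the pads' middle. I tip it a few degrees more against the bench here, where the spot under the lens is free.

```bash
python3 -m crank '[[0,0,40,0,1],[0,0,65,0,1],[0,0,71,0,1],[0,0,74,0,1],[2,0,76,0,1],[5,0,78.5,0,1],[8,0,81,0,1],[10,0,83,0,1]]'; python3 -m crank '[[0,0,0,0,1],[0,0,-20,0,1],[0,0,-50,0,1],[0,0,-83,0,1],[0,0,-83,0,1],[0,0,-83,0,1]]'; sed -i 's/^for k in range.*/import sys; sys.exit()/' prof.py; python3 prof.py
```

```text
t: 22.35
position: [0.4623, -0.0149, 0.0726]
ee_rot: [0.414, 0.91, 0.0, 0.001]
contact_force: [-2.1, 2.3, 4.9]
finger_gap: 0.0177
grasp_force: 29.5
t: 22.95
position: [0.4619, -0.0152, 0.1548]
ee_rot: [0.415, 0.91, -0.0, 0.0]
contact_force: [-0.7, 1.6, -1.0]
finger_gap: 0.0176
grasp_force: 30.7  File "prof.py", line 12
    q=a+D*k; u=gz(*q); r=s['frame'][int(round(u[1])),int(round(u[0]))].astype(int); 
IndentationError: unexpected indent
```

```bash
sed -i '11,$d' prof.py
cat >> prof.py <<'E'
K=[]
for k in range(60,130):
    u=gz(*(a+D*k)); r=cv2.getRectSubPix(s['frame'].astype(np.float32),(1,1),tuple(map(float,u)))[0,0]
    if r[0]-r[2]<.13*r.mean()+4: K.append(k)
    else: break
Lp=a+D*K[-1]; print('lens at',Lp,'along',Lp@D)
# goal: lens 100 mm from J on the axis, tool y at 104.2
J=np.array([.620,.016,.008]); n=np.array([np.cos(np.radians(14.2)),np.sin(np.radians(14.2))])
q=(Lp+D*100)/1e3; g=np.r_[J[:2]-n*q[0],J[2]-q[1]]; print('goal G',g); plan((*g[:2],g[2]-ctrl.tcp_to_grasp),104.2)
E
python3 prof.py
```

```text
obliquity 0.8864341779625542 yaw 41.01025812834978
mids 15 [ 30.63474034 -18.64109921] [ 87.34414676 -82.12507438] tilt 41.77399925359985 offset of axis from G 10.42813705304922
lens at [ 93.92318038 -89.49004668] along 129.31081247969888
goal G [ 0.46436273 -0.02338228  0.17206789]
plan [-8.2 -3.2  0.3] turn -63.2 | yaw now 41.0 tilt [-0.002  0.001 -1.   ] q6 -1.0 pos [ 0.4614 -0.0151  0.1537]
```

41.8° is close enough to 45°. Go to the goal pose, which puts the lens 100 mm from the joint on its axis.

```bash
python3 -m crank '[[-8,-3,0,-63,1],[-8,-3,0,-63,1],[-8,-3,0,-63,1],[-8,-3,0,-63,1],[-8,-3,0,-63,1],[-8,-3,0,-63,1],[-8,-3,0,-63,1],[-8,-3,0,-63,1]]'; python3 -m crank '[[0,0,0,0,1],[0,0,0,0,1],[0,0,0,0,1]]'; python3 -c "
from h import *
plan((.4644,-.0234,.1534),104.2)"
```

```text
t: 23.85
position: [0.4645, -0.0231, 0.1536]
ee_rot: [-0.124, 0.992, 0.001, -0.001]
contact_force: [0.6, 0.2, -0.2]
finger_gap: 0.0179
grasp_force: 30.6
t: 24.15
position: [0.4649, -0.0232, 0.1545]
ee_rot: [-0.121, 0.993, 0.0, -0.0]
contact_force: [0.5, 0.4, -0.7]
finger_gap: 0.0179
grasp_force: 30.6
plan [ 0.5 -0.1  1.1] turn -0.3 | yaw now 103.9 tilt [-0.001  0.    -1.   ] q6 -2.12 pos [ 0.4649 -0.0232  0.1545]
```

```bash
python3 -m crank '[[0.5,0,1,0,1],[0.5,0,1,0,1],[0.5,0,1,0,1]]'; python3 -c "
from h import *
print(ctrl.observe()['joint_vel'].round(3)); print(ctrl.finish_job())"
```

```text
t: 24.45
position: [0.4645, -0.0233, 0.1539]
ee_rot: [-0.122, 0.993, 0.0, -0.0]
contact_force: [0.2, 0.5, -1.0]
finger_gap: 0.0175
grasp_force: 30.6
[-0.001 -0.001 -0.002  0.001  0.002 -0.   ]
the job is handed in; nothing more can be done
None
```

The job is handed in at 24.5 s: the straightedge lies flush and centred on the panel's free edge and is released, and the torch is held raised at a measured 42° tilt, its lens set by calculation about 10 cm from the joint and pointing at it; the verdict was not shown, and the torch sits about 10 mm off the middle of the pads but held steady.

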